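# Sort the dresser hardware into its sample trays

## Task

Sort the loose dresser hardware - two knobs, two bar pulls and a bun foot - into the three trays, each piece into the tray whose ledge carries a fixed sample of its kind. Every piece must stand upright on the tray's floor, the way up it stands now, with the two pulls side by side along the tray's long direction. Do not disturb the glass jar standing among them.

Things in the scene. Friction and masses are not known exactly. Their poses are not given: they have to be found in the camera images.
- knob1: Loose brass drawer knob, mushroom shape, standing on its small flange with the round cap up; 30 mm tall, cap 34 mm in diameter with a straight side from 18 to 26 mm up, flange 26 mm in diameter, neck 16 mm, about 60 g. The two knobs are alike. Origin: centre of the underside; z up through the cap.
- knob2: Loose brass drawer knob, mushroom shape, standing on its small flange with the round cap up; 30 mm tall, cap 34 mm in diameter with a straight side from 18 to 26 mm up, flange 26 mm in diameter, neck 16 mm, about 60 g. The two knobs are alike. Origin: centre of the underside; z up through the cap.
- pull1: Loose brass bar pull (drawer handle) standing on its two feet with the bar on top; 106 mm long, 30 mm tall. Bar 10 mm wide, occupying heights 20 to 30 mm, open below between the feet; feet 46 mm either side of the middle, 14 mm square at the bottom. About 90 g. The two pulls are alike. Origin: under the middle of the bar, at the level of the feet's undersides; x along the bar, z up.
- pull2: Loose brass bar pull (drawer handle) standing on its two feet with the bar on top; 106 mm long, 30 mm tall. Bar 10 mm wide, occupying heights 20 to 30 mm, open below between the feet; feet 46 mm either side of the middle, 14 mm square at the bottom. About 90 g. The two pulls are alike. Origin: under the middle of the bar, at the level of the feet's undersides; x along the bar, z up.
- foot: Loose dark wooden bun foot of the dresser, a squat turned disc standing upright; 40 mm tall, 50 mm in diameter with a straight side from 10 to 28 mm up, base 38 mm and top 42 mm in diameter, about 80 g. Origin: centre of the underside; z up.
- tray_knobs: Fixed plywood tray; sample of its kind screwed on its ledge: a brass knob, top at 48 mm. Else all trays alike, places shuffled, turned up to 0.3 rad. Bay inside 116 mm in x, 140 mm in y; floor 4 mm above table; walls 4 mm thick, rims at 22 mm. Ledge 44 mm deep, 18 mm high along the bay's +x side (away from robot). Origin: on the table under the bay's centre; y along its long side, z up.
- tray_pulls: Fixed plywood tray; sample of its kind screwed on its ledge: a brass pull along y, top at 48 mm. Else all trays alike, places shuffled, turned up to 0.3 rad. Bay inside 116 mm in x, 140 mm in y; floor 4 mm above table; walls 4 mm thick, rims at 22 mm. Ledge 44 mm deep, 18 mm high along the bay's +x side (away from robot). Origin: on the table under the bay's centre; y along its long side, z up.
- tray_feet: Fixed plywood tray; sample of its kind screwed on its ledge: a wooden foot, top at 58 mm. Else all trays alike, places shuffled, turned up to 0.3 rad. Bay inside 116 mm in x, 140 mm in y; floor 4 mm above table; walls 4 mm thick, rims at 22 mm. Ledge 44 mm deep, 18 mm high along the bay's +x side (away from robot). Origin: on the table under the bay's centre; y along its long side, z up.
- jar: Loose round glass jar with a steel lid, 52 mm in diameter, 60 mm tall, 200 g; a bystander among the hardware, to be left alone. Origin: centre of the underside; z up.

How it is judged (in metres and radians):
At the end, for the whole second after the job is handed in: Every piece stands at rest (under 20 mm/s) and upright within 0.2 rad on the floor of its own tray (underside under 9 mm up), inside the walls: centre within (x, y) 46, 58 mm of the bay centre for knobs, 39, 51 foot, 56, 24 pulls, whose bars are within 0.35 rad of the tray's y (x of knob1 in the frame of tray_knobs between -0.046 and 0.046 m and y of knob1 in the frame of tray_knobs between -0.058 and 0.058 m and z of knob1 in the frame of tray_knobs between 0 and 0.009 m and angle between each of knob1, knob2, pull1, pull2, foot's own z axis and vertical below 0.2 rad and linear speed of each of knob1, knob2, pull1, pull2, foot below 0.02 m/s and angular speed of each of knob1, knob2, pull1, pull2, foot below 0.2 rad/s and x of knob2 in the frame of tray_knobs between -0.046 and 0.046 m and y of knob2 in the frame of tray_knobs between -0.058 and 0.058 m and z of knob2 in the frame of tray_knobs between 0 and 0.009 m and x of pull1 in the frame of tray_pulls between -0.056 and 0.056 m and y of pull1 in the frame of tray_pulls between -0.024 and 0.024 m and z of pull1 in the frame of tray_pulls between 0 and 0.009 m and angle between the x axis of each of pull1, pull2 and the y axis of tray_pulls, either way round below 0.35 rad and x of pull2 in the frame of tray_pulls between -0.056 and 0.056 m and y of pull2 in the frame of tray_pulls between -0.024 and 0.024 m and z of pull2 in the frame of tray_pulls between 0 and 0.009 m and x of foot in the frame of tray_feet between -0.039 and 0.039 m and y of foot in the frame of tray_feet between -0.051 and 0.051 m and z of foot in the frame of tray_feet between 0 and 0.009 m); the robot touches nothing.
It fails at once if the glass jar is shifted by more than 20 mm or tipped (distance of jar from where it was at the start of the episode above 0.02 m or angle between jar's own z axis and vertical above 0.3 rad).
It also fails if it takes over 128 s, if anything falls off the work surface, if the arm or the gripper's body presses on something with over 40 N, if the wrist force passes 120 N, or if a joint passes its speed limit or range.

## Robot

A 7-joint arm with a two-finger parallel gripper is mounted at the origin on the work surface. World frame = base frame: x ahead of the robot, y to its left, z up, the work surface at z = 0. Lengths are in m, angles in degrees, forces in N, time in s.
With the tool pointing down it reaches from about 0.425 to 0.875 m from the base axis. Payload 4.7 kg.
Tool frame: the origin (TCP) lies at the very end of the fingers, on their centre line; the grasp point (between the pads) lies 19 mm behind it; z points along the fingers, y is the line along which they close (so a half turn about z gives the same grasp; the last joint's range is limited). The gripper opens to 87 mm and grips with 3 to 60 N. Pads are 19 mm wide; open, the fingers measure 117 mm over their backs; the gripper's body (75 mm by 190 mm) begins 51 mm behind the grasp point.
Start: joints at [-66.515, 18.392, -4.016, 83.108, 1.295, 78.541, -3.26], TCP at [0.251, 0.6, 0.223] pointing down, gripper open.
Joint ranges: [-163.93, 163.93], [-17.29, 119.83], [-79.2, 71.16], [3.27, 140.29], [-89.18, 269.18], [5.43, 117.66], [-154.24, 154.24]. Speed limits (degrees/s): [147.25, 147.25, 180, 180, 180, 180, 180].

## Interface

Orientations are given as [roll, pitch, yaw] about the fixed x, y, z axes, in that order (R = Rz(yaw) Ry(pitch) Rx(roll)).
In Python, from cell import telemetry, cams, env gives the robot as it stands.
- The arm moves only by the tool arm_command, never from a script. Its argument "series" is text: rows parted by semicolons, each of 5 numbers parted by spaces: the shift along the tool's x, y, z in mm, then the turn about the tool's z in rad, then the closure in counts, from 0 (fully open) to 255 (shut). A call has 1 to 20 rows; each row shifts and turns the commanded pose from where the row before left it, along the tool's axes as they then stand; what a row does not reach is not made up. A row lasts 1/12 s, in which the tool goes at most 41.7 mm and 7.16 degrees, less where a joint would pass 70% of its speed; a pose out of reach is approached as far as the arm can. A call is refused whole if a number of a shift passes 41.7 or a number of a turn 0.125, either way. A call with a gripper value outside its range is refused whole. The fingers move at their own pace and stop on an object; "squeeze" is the grip in N (left out, the last holds). Time passes only in rows, so rows that do not move let the fingers close. It gives the time, the measured TCP pose, the force, the opening and the grip force at its end, in the units of the state.
- telemetry.get_obs(): the state, without advancing time (a new reading comes with each control period).
- cams.read_camera(name): name is "side" or "top" or "wrist"; returns the picture (384x512x3 uint8, blue, green, red); there is no depth.
- cams.calibration(name): a dict with "K" (3x3 intrinsics, pixels), "dist" ([k1, k2, p1, p2, k3] as OpenCV has them; the pictures are not rectified), "origin" and "rotation" of the camera in the world; the wrist camera has in their place "hand_eye" (4x4, takes a point from camera to tool coordinates, whose origin is the TCP and whose axes are the flange's). Camera axes: x right, y down, z forward; pixel columns grow to the right and rows downward; lengths in m; the calibration is good to about 2 mm. A picture is of the moment at which its call begins: read the wrist's pose just before it. calibration takes no time and is no camera call.
- env.sign_off(): hands the job in; it is judged then, once.
The state is a dict: "time_s": time; "qpos": joint angles; "joint_velocities": joint speeds; "effort": joint torques, N m; "tool_pos": TCP position; "tool_rot": TCP orientation; "force": force on the tool from outside, world axes, zero at the start; "wrist_torque": the same for the moment, N m; "grip_width": finger opening in m; "grasp_force": force on a finger pad.
Only numpy, scipy, OpenCV 4.12 (cv2) and the standard library are available. Lean on these libraries where they do the work, as an engineer would, in place of code of your own. Each camera call takes 0.05 s, during which the arm holds its last target. There are 200 camera calls.

## Working session

There is one attempt and no reset: what is moved stays moved. The work goes in short steps, Python scripts to look and compute and a tool call to move; the robot and the scene stay as the last step left them, time stands still between calls to the robot, and variables do not carry over. Pictures are saved under pics/ and viewed, at most 14 in all, crops included, and the job is handed in when it is done.

Besides the shell and the picture viewer there is one more tool, called after ">>>" as name(argument=value, ...) on one line, values as JSON. arm_command: Moves the arm, as the interface text tells. Its arguments: {"type":"object","properties":{"series":{"type":"string"},"squeeze":{"type":"number"}},"required":["series"]}

```bash
ls; mkdir -p pics; python3 - <<'E'
from cell import telemetry, cams, env
import cv2
print(telemetry.get_obs())
for n in ("top","side"):
    im=cams.read_camera(n); cv2.imwrite(f"pics/{n}0.png",cv2.resize(im,(800,600),interpolation=cv2.INTER_CUBIC)); cv2.imwrite(f"{n}0_raw.png",im)
for n in ("top","side","wrist"): print(n,cams.calibration(n))
E
```

```text
pics
{'time_s': 0.0, 'qpos': array([-66.51455351,  18.43760503,  -4.01467985,  83.17507314,
         1.29528892,  78.54030986,  -3.25959696]), 'joint_velocities': array([ 0.09682947, -0.03273975,  0.1783023 , -0.04066658,  0.00057913,
       -0.01880784,  0.00649047]), 'effort': array([-1.54372037e-04, -4.91298366e+01, -4.03978424e-01, -3.12513828e+01,
       -6.37538591e-02,  4.41254396e-02,  1.89172297e-04]), 'tool_pos': array([0.25044878, 0.59921468, 0.22147638]), 'tool_rot': array([-1.79892267e+02,  6.31682152e-03,  1.57323965e+02]), 'force': array([-1.04462905, -0.22109527,  0.97980814]), 'wrist_torque': array([-0.00106127, -0.02590018, -0.00971646]), 'grasp_force': 0.0, 'grip_width': 0.08742528636693059}
top {'K': array([[370.89079542,   0.        , 249.94435284],
       [  0.        , 370.89079542, 187.65782812],
       [  0.        ,   0.        ,   1.        ]]), 'dist': array([-0.01286257,  0.        ,  0.        ,  0.        ,  0.        ]), 'origin': array([ 0.42741993, -0.00177864,  1.00618174]), 'rotation': array([-174.69098371,    0.43155419,  -91.5525359 ])}
side {'K'
[... 262 characters left out ...]
1819, 0.84509383, 0.50910718]), 'rotation': array([-117.9062509 ,   -1.35294267, -173.27729109])}
wrist {'K': array([[328.50734799,   0.        , 253.06003653],
       [  0.        , 328.50734799, 191.39565872],
       [  0.        ,   0.        ,   1.        ]]), 'dist': array([-0.00199494,  0.        ,  0.        ,  0.        ,  0.        ]), 'hand_eye': array([[ 3.19818084e-04, -9.65222076e-01, -2.61431140e-01,
         7.04009935e-02],
       [ 9.99999825e-01,  4.38606006e-04, -3.96028462e-04,
         9.60480483e-04],
       [ 4.96920683e-04, -2.61430968e-01,  9.65222048e-01,
        -1.62795857e-01],
       [ 0.00000000e+00,  0.00000000e+00,  0.00000000e+00,
         1.00000000e+00]])}
```

View pics/top0.png

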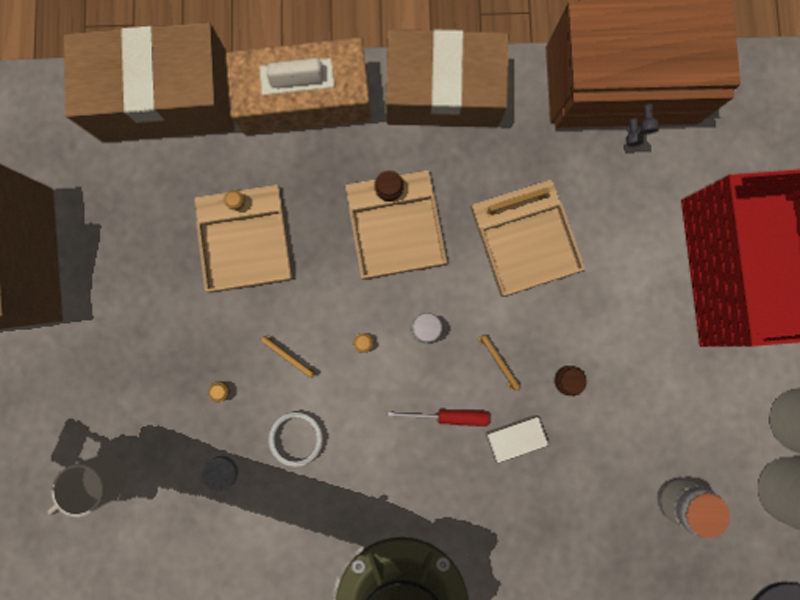

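View pics/side0.png

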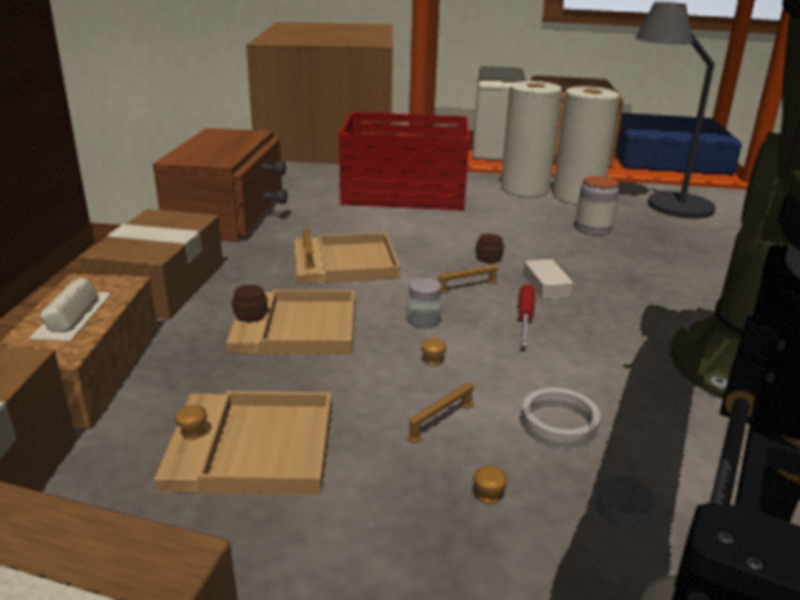

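The top view shows tray_knobs on the left (bay ~(248,250)), tray_feet in the middle (~(400,235)) and tray_pulls on the right (~(532,250)). The loose pieces are knobs at (364,343) and (219,392), pulls at (265,340)-(315,374) and (485,338)-(517,387), the foot at (571,380) and the jar at (428,328). The side view agrees, and all pieces are standing.

```bash
cat > h.py <<'E'
import numpy as np, cv2
from scipy.spatial.transform import Rotation as R
from cell import telemetry, cams, env
def cam(n, obs=None):
    c=cams.calibration(n)
    if n!="wrist": return c, R.from_euler('xyz',c['rotation'],degrees=True).as_matrix(), np.array(c['origin'])
    o=obs; Rt=R.from_euler('xyz',o['tool_rot'],degrees=True).as_matrix(); H=c['hand_eye']
    return c, Rt@H[:3,:3], Rt@H[:3,3]+o['tool_pos']
def unproj(n,px,z,obs=None):
    c,Rm,o=cam(n,obs); p=cv2.undistortPoints(np.array(px,float).reshape(-1,1,2),c['K'],c['dist']).reshape(-1,2)
    d=np.c_[p,np.ones(len(p))]@Rm.T; return (o+d*((z-o[2])/d[:,2])[:,None])[:,:2]
def proj(n,P,obs=None):
    c,Rm,o=cam(n,obs); Q=(np.array(P,float)-o)@Rm
    return cv2.projectPoints(Q.reshape(-1,1,3),np.zeros(3),np.zeros(3),c['K'],c['dist'])[0].reshape(-1,2)
def to(x,y,z=None,yaw=None,o=None):
    "print shift in tool axes after turning to yaw (mod 180)"
    o=o or telemetry.get_obs(); p=o['tool_pos']; w=o['tool_rot'][2]; t=0
    if yaw is not None: t=(yaw-w+90)%180-90
    a=np.radians(w+t); d=np.array([x,y])-p[:2]
    print("turn rad %.3f  then dx %.1f dy %.1f"%(-np.radians(t), 1e3*(d@[np.cos(a),np.sin(a)]), 1e3*(d@[np.sin(a),-np.cos(a)])), "" if z is None else "dz %.1f"%(1e3*(p[2]-z)),"| from",p.round(4),"yaw %.1f"%w)
E
python3 - <<'E'
from h import *
im=cv2.imread("top0_raw.png"); s=1.5625
hsv=cv2.cvtColor(im,cv2.COLOR_BGR2HSV)
def blob(u,v,lo,hi,r=30):
    m=cv2.inRange(hsv,lo,hi); n,l,st,c=cv2.connectedComponentsWithStats(m)
    k=[i for i in range(1,n) if st[i,4]>20]; i=min(k,key=lambda i:np.hypot(*(c[i]-[u/s,v/s])))
    ys,xs=np.where(l==i); return c[i],st[i],np.c_[xs,ys]
for nm,u,v,z in (("knobA",364,343,.024),("knobB",219,392,.024),("pullA",290,357,.028),("pullB",501,362,.028)):
    c,st,p=blob(u,v,(8,110,90),(28,255,255)); w=unproj("top",p,z)
    q=w-w.mean(0); e,V=np.linalg.eigh(np.cov(q.T)); m=V[:,1]
    print(nm,c,st[4],"xy",w.mean(0).round(4),"ext",np.ptp(q@V,axis=0).round(3),"ang %.1f"%np.degrees(np.arctan2(m[1],m[0])))
c,st,p=blob(571,380,(0,40,10),(15,255,90)); w=unproj("top",p,.027); print("foot",c,st[4],((w.min(0)+w.max(0))/2).round(4),w.mean(0).round(4),np.ptp(w,axis=0))
print("jar",unproj("top",[[428/s,328/s]],.06))
for nm,near,led in (("knobs",[(206,291),(292,278)],[(195,198),(279,185)]),("feet",[(362,278),(446,264)],[(346,184),(431,171)]),("pulls",[(505,295),(583,270)],[(472,205),(551,181)])):
    a=unproj("top",np.array(near)/s,.022); b=unproj("top",np.array(led)/s,.018)
    x=a.mean(0)-b.mean(0); dep=np.linalg.norm(x); dy=a[0]-a[1]; dl=b[0]-b[1]; ang=np.degrees(np.arctan2(dy[1],dy[0]))-90; al=np.degrees(np.arctan2(dl[1],dl[0]))-90
    ax=np.degrees(np.arctan2(-x[1],-x[0])); th=np.radians((ang+al+ax)/3); u=np.array([np.cos(th),np.sin(th)])
    print(nm,"w",np.linalg.norm(dy).round(4),np.linalg.norm(dl).round(4),"depth",dep.round(4),"ang",ang.round(1),al.round(1),ax.round(1),"bay",(a.mean(0)+u*.062).round(4), "chk", (b.mean(0)-u*.104).round(4))
E
```

```text
knobA [232.02479339 218.91735537] 121 xy [0.4373 0.0527] ext [0.031 0.032] ang 111.5
knobB [139.23577236 250.52845528] 123 xy [0.3611 0.2985] ext [0.031 0.032] ang -165.6
pullA [183.26530612 227.78231293] 147 xy [0.4176 0.1812] ext [0.014 0.106] ang 51.8
pullB [319.97837838 232.04864865] 185 xy [ 0.3968 -0.1769] ext [0.015 0.107] ang -148.6
foot [364.60559006 243.17080745] 322 [ 0.3639 -0.2922] [ 0.3646 -0.2924] [0.04958154 0.05048511]
jar [[ 0.45688626 -0.05653733]]
knobs w 0.149 0.1485 depth 0.1659 ang 7.0 7.3 7.4 bay [0.6023 0.2529] chk [0.6021 0.2534]
feet w 0.1458 0.1502 depth 0.1673 ang 7.9 7.2 7.6 bay [ 0.618  -0.0128] chk [ 0.6193 -0.0125]
pulls w 0.1408 0.1446 depth 0.1654 ang 16.2 15.5 16.6 bay [ 0.5897 -0.2421] chk [ 0.5887 -0.2409]
```

```bash
python3 -c "
from h import *
to(.3611,.2985,.12,97)"
```

```text
turn rad 1.053  then dx -312.0 dy 73.2 dz 101.6 | from [0.2505 0.5993 0.2216] yaw 157.3
```

>>> arm_command(series="0 0 10 0.117 0;0 0 10 0.117 0;0 0 10 0.117 0;0 0 10 0.117 0;0 0 10 0.117 0;0 0 10 0.117 0;0 0 10 0.117 0;0 0 10 0.117 0;0 0 10 0.117 0;-31 7.3 11 0 0;-31 7.3 0 0 0;-31 7.3 0 0 0;-31 7.3 0 0 0;-31 7.3 0 0 0;-31 7.3 0 0 0;-31 7.3 0 0 0;-31 7.3 0 0 0;-31 7.3 0 0 0;-31 7.3 0 0 0", squeeze=15)

```text
time_s: 1.68
tool_pos: [0.3609, 0.2992, 0.1213]
tool_rot: [-180.0, 0.0, 97.0]
force: [0.0, -0.2, 0.8]
grip_width: 0.0873
grasp_force: 0.0
```

```bash
python3 - <<'E'
from h import *
o=telemetry.get_obs(); im=cams.read_camera("wrist"); 
p=proj("wrist",[[.3611,.2985,.026]],o); print(p); to(.3611,.2985,.004,97)
v=im.copy(); cv2.circle(v,tuple(int(t) for t in p[0]),3,(0,0,255),-1); cv2.imwrite("pics/w1.png",v)
E
```

```text
[[251.75195824 194.28240312]]
turn rad -0.008  then dx 6.5 dy -1.9 dz 117.1 | from [0.3638 0.2923 0.1211] yaw 96.6
```

View pics/w1.png

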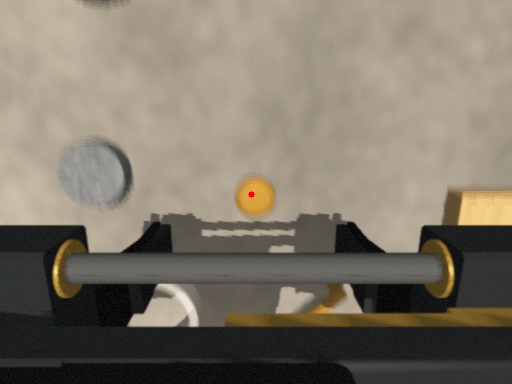

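The knob shows at (256,196) against the projected (252,194), so the top measurement is right to about 2 mm. The arm was still settling, so I read the pose again.

>>> arm_command(series="0 0 0 0 0;0 0 0 0 0;0 0 0 0 0")

```text
time_s: 1.98
tool_pos: [0.3603, 0.3019, 0.1215]
tool_rot: [-180.0, -0.0, 97.1]
force: [0.1, -0.1, 0.2]
grip_width: 0.0867
grasp_force: 0.0
```

```bash
cat >> h.py <<'E'
def wblob(lo=(8,110,90),hi=(28,255,255),z=.024,near=None,save=None):
    "wrist picture: blobs of colour nearest the expected xy, mean and principal angle at height z"
    o=telemetry.get_obs(); im=cams.read_camera("wrist"); m=cv2.inRange(cv2.cvtColor(im,cv2.COLOR_BGR2HSV),lo,hi); m[215:]=0
    n,l,st,c=cv2.connectedComponentsWithStats(m); k=[i for i in range(1,n) if st[i,4]>150]
    e=proj("wrist",[[*near,z]],o)[0]; i=min(k,key=lambda i:np.hypot(*(c[i]-e)))
    ys,xs=np.where(l==i); w=unproj("wrist",np.c_[xs,ys],z,o); mid=(w.min(0)+w.max(0))/2
    V=np.linalg.eigh(np.cov((w-w.mean(0)).T))[1]; a=np.degrees(np.arctan2(V[1,1],V[0,1]))
    print("expected px",e.round(),"blob",c[i].round(),st[i],"mean",w.mean(0).round(4),"mid",mid.round(4),"ext",np.ptp((w-w.mean(0))@V,axis=0).round(4),"ang %.1f"%a)
    if save: cv2.imwrite(save,im)
    return o
E
python3 - <<'E'
from h import *
wblob(near=(.361,.2985)); to(.361,.2985,.004,97)
E
```

```text
expected px [252. 197.] blob [254. 196.] [ 235  176   40   39 1269] mean [0.3628 0.2996] mid [0.3631 0.2997] ext [0.0326 0.033 ] ang 94.0
turn rad 0.002  then dx -3.7 dy 0.4 dz 117.5 | from [0.3602 0.3021 0.1215] yaw 97.1
```

>>> arm_command(series="-3.3 1.4 26 0 0;0 0 30 0 0;0 0 30 0 0;0 0 20 0 0;0 0 10 0 0;0 0 0 0 0;0 0 0 0 0;0 0 0 0 255;0 0 0 0 255;0 0 0 0 255;0 0 0 0 255;0 0 0 0 255;0 0 0 0 255;0 0 0 0 255;0 0 0 0 255", squeeze=25)

```text
time_s: 3.28
tool_pos: [0.3627, 0.2978, 0.0056]
tool_rot: [180.0, -0.0, 97.0]
force: [-0.6, 0.2, 0.5]
grip_width: 0.0414
grasp_force: 0.0
```

>>> arm_command(series="0 0 0 0 255;0 0 0 0 255;0 0 0 0 255;0 0 0 0 255;0 0 -10 0 255;0 0 -20 0 255;0 0 -20 0 255;0 0 -20 0 255;0 0 0 0 255;0 0 0 0 255;0 0 0 0 255")

```text
time_s: 4.2
tool_pos: [0.3623, 0.2976, 0.0754]
tool_rot: [-180.0, 0.0, 97.0]
force: [-0.3, 0.3, -0.3]
grip_width: 0.0322
grasp_force: 25.0
```

```bash
python3 -c "
from h import *
to(.598,.285,.010,97)"
```

```text
turn rad -0.000  then dx -41.2 dy 232.4 dz 65.4 | from [0.3623 0.2976 0.0754] yaw 97.0
```

>>> arm_command(series="-4 20 0 0 255;-5.2 29 0 0 255;-5.2 30 0 0 255;-5.2 30 0 0 255;-5.2 30 0 0 255;-5.2 30 0 0 255;-5.2 30 0 0 255;-4 20 0 0 255;-2 13.4 0 0 255;0 0 0 0 255;0 0 0 0 255;0 0 20 0 255;0 0 20 0 255;0 0 15 0 255;0 0 5 0 255;0 0 3 0 255;0 0 2 0 255;0 0 0 0 255;0 0 0 0 255")

```text
time_s: 5.78
tool_pos: [0.5988, 0.2856, 0.0116]
tool_rot: [179.9, -0.0, 97.0]
force: [-0.5, -0.0, -0.1]
grip_width: 0.0323
grasp_force: 25.0
```

```bash
python3 -c "
from h import *
to(.598,.285,.0096,97)"
```

```text
turn rad -0.000  then dx -0.5 dy -0.9 dz 2.0 | from [0.5988 0.2856 0.0116] yaw 97.0
```

>>> arm_command(series="0 0 1 0 255;0 0 0.7 0 255;0 0 0 0 255;0 0 0 0 255;0 0 0 0 80;0 0 0 0 80;0 0 0 0 80;0 0 0 0 80;0 0 0 0 80;0 0 -10 0 80;0 0 -30 0 80;0 0 -30 0 80;0 0 -30 0 80;0 0 0 0 80;0 0 0 0 80")

```text
time_s: 7.03
tool_pos: [0.6, 0.286, 0.1123]
tool_rot: [179.7, -0.1, 97.0]
force: [0.5, -0.2, -0.8]
grip_width: 0.0597
grasp_force: 0.0
```

```bash
python3 -c "
from h import *
to(.4373,.0527,.12,97)"
```

```text
turn rad -0.000  then dx -211.7 dy -190.0 dz -7.7 | from [0.6    0.286  0.1123] yaw 97.0
```

>>> arm_command(series="-20 -18 -7.7 0 0;-28 -25 0 0 0;-28 -25 0 0 0;-28 -25 0 0 0;-28 -25 0 0 0;-28 -25 0 0 0;-28 -25 0 0 0;-15.7 -14 0 0 0;-8 -8 0 0 0;0 0 0 0 0;0 0 0 0 0;0 0 0 0 0;0 0 0 0 0")

```text
time_s: 8.12
tool_pos: [0.4363, 0.0533, 0.1166]
tool_rot: [180.0, 0.0, 97.1]
force: [-0.8, 0.2, -0.1]
grip_width: 0.0875
grasp_force: 0.0
```

```bash
python3 - <<'E'
from h import *
wblob(near=(.4373,.0527)); to(.4373,.0527,.0056,97)
E
```

```text
expected px [253. 195.] blob [255. 194.] [ 234  174   42   41 1329] mean [0.4387 0.0537] mid [0.4387 0.0535] ext [0.033  0.0338] ang 94.8
turn rad 0.002  then dx -0.6 dy 1.1 dz 110.9 | from [0.4361 0.0531 0.1165] yaw 97.1
```

>>> arm_command(series="0 1.8 26 0 0;0 0 30 0 0;0 0 30 0 0;0 0 17 0 0;0 0 8 0 0;0 0 0 0 0;0 0 0 0 0;0 0 0 0 255;0 0 0 0 255;0 0 0 0 255;0 0 0 0 255;0 0 0 0 255;0 0 0 0 255;0 0 0 0 255;0 0 0 0 255;0 0 0 0 255;0 0 0 0 255;0 0 0 0 255;0 0 0 0 255")

```text
time_s: 9.75
tool_pos: [0.4373, 0.0522, 0.0056]
tool_rot: [180.0, -0.0, 97.0]
force: [0.5, 0.1, -0.2]
grip_width: 0.0323
grasp_force: 25.0
```

>>> arm_command(series="0 0 -10 0 255;0 0 -20 0 255;0 0 -20 0 255;0 0 -20 0 255;0 0 0 0 255;0 0 0 0 255;0 0 0 0 255")

```text
time_s: 10.33
tool_pos: [0.4368, 0.0522, 0.0754]
tool_rot: [-180.0, -0.0, 97.0]
force: [-0.7, 0.7, -0.3]
grip_width: 0.0319
grasp_force: 25.0
```

```bash
python3 -c "
from h import *
to(.606,.221,.010,97)"
```

```text
turn rad -0.000  then dx 147.0 dy 188.5 dz 65.4 | from [0.4368 0.0522 0.0754] yaw 97.0
```

>>> arm_command(series="13 17 0 0 255;20 26 0 0 255;22 28 0 0 255;22 28 0 0 255;22 28 0 0 255;20 26 0 0 255;15 19 0 0 255;8 10 0 0 255;5 6.5 0 0 255;0 0 0 0 255;0 0 0 0 255;0 0 20 0 255;0 0 20 0 255;0 0 15 0 255;0 0 5 0 255;0 0 4 0 255;0 0 2 0 255;0 0 0 0 255;0 0 0 0 255")

```text
time_s: 11.92
tool_pos: [0.6071, 0.2211, 0.0106]
tool_rot: [179.9, -0.0, 97.0]
force: [-0.6, 0.0, -0.5]
grip_width: 0.0323
grasp_force: 25.0
```

```bash
python3 -c "
from h import *
to(.606,.221,.0096,97)"
```

```text
turn rad -0.000  then dx 0.0 dy -1.1 dz 1.0 | from [0.6071 0.2211 0.0106] yaw 97.0
```

>>> arm_command(series="0 0 0.8 0 255;0 0 0 0 255;0 0 0 0 255;0 0 0 0 80;0 0 0 0 80;0 0 0 0 80;0 0 0 0 80;0 0 0 0 80;0 0 -10 0 80;0 0 -30 0 80;0 0 -30 0 80;0 0 -35 0.1 0;0 0 0 0.116 0;0 0 0 0.116 0;0 0 0 0.116 0;0 0 0 0.116 0;0 0 0 0.116 0;0 0 0 0.11 0;0 0 0 0 0;0 0 0 0 0")

```text
time_s: 13.58
tool_pos: [0.6065, 0.2212, 0.1143]
tool_rot: [180.0, -0.0, 51.9]
force: [-0.2, -0.5, -0.8]
grip_width: 0.0871
grasp_force: 0.0
```

```bash
python3 -c "
from h import *
to(.4176,.1812,.12,51.8)"
```

```text
turn rad 0.002  then dx -148.3 dy -123.7 dz -5.7 | from [0.6065 0.2212 0.1143] yaw 51.9
```

>>> arm_command(series="-12 -10 -5 0 0;-22 -18 0 0 0;-25 -21 0 0 0;-25 -21 0 0 0;-25 -21 0 0 0;-20 -17 0 0 0;-12 -10 0 0 0;-7.3 -5.7 0 0 0;0 0 0 0 0;0 0 0 0 0;0 0 0 0 0;0 0 0 0 0")

```text
time_s: 14.58
tool_pos: [0.4187, 0.1813, 0.119]
tool_rot: [179.9, -0.0, 51.7]
force: [-0.3, -0.5, 0.3]
grip_width: 0.0871
grasp_force: 0.0
```

```bash
python3 - <<'E'
from h import *
o=wblob(near=(.4176,.1812),z=.030,save="pics/w2.png"); print(proj("wrist",[[.4176,.1812,.03]],o)); to(.4176,.1812,.007,51.8)
E
```

```text
expected px [251. 197.] blob [251. 167.] [ 243  126   17   89 1156] mean [0.4326 0.1998] mid [0.4314 0.1979] ext [0.0122 0.07  ] ang 52.0
[[251.06032366 197.44416967]]
turn rad -0.002  then dx -0.6 dy -0.7 dz 111.8 | from [0.4185 0.1812 0.1188] yaw 51.7
```

View pics/w2.png

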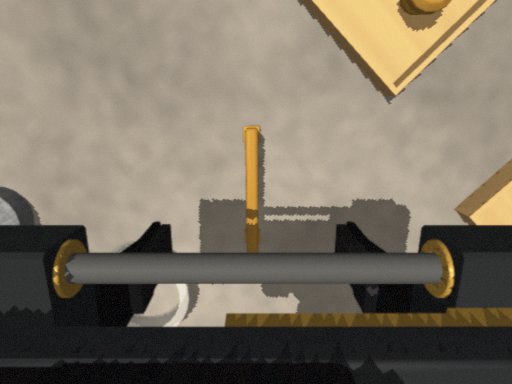

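>>> arm_command(series="2 0 26 0 0;0 0 30 0 0;0 0 30 0 0;0 0 17 0 0;0 0 9 0 120;0 0 0 0 120;0 0 0 0 255;0 0 0 0 255;0 0 0 0 255;0 0 0 0 255;0 0 0 0 255;0 0 0 0 255;0 0 0 0 255;0 0 0 0 255;0 0 0 0 255;0 0 0 0 255;0 0 0 0 255;0 0 0 0 255;0 0 0 0 255;0 0 0 0 255", squeeze=30)

```text
time_s: 16.3
tool_pos: [0.4187, 0.1828, 0.0067]
tool_rot: [180.0, 0.0, 51.7]
force: [-0.7, 0.6, 0.0]
grip_width: 0.0095
grasp_force: 30.0
```

>>> arm_command(series="0 0 0 0 255;0 0 0 0 255;0 0 -10 0 255;0 0 -25 0 255;0 0 -30 0 255;0 0 -30 0 255;0 0 -10 0 255;0 0 0 0 255;0 0 0 0 255;0 0 0 0 255")

```text
time_s: 17.13
tool_pos: [0.4177, 0.1823, 0.1105]
tool_rot: [-180.0, 0.1, 51.7]
force: [-0.1, 0.6, -1.0]
grip_width: 0.0096
grasp_force: 30.0
```

```bash
python3 - <<'E'
from h import *
a=np.radians(16.1); u=np.array([np.cos(a),np.sin(a)]); b=np.array([.5894,-.2417])
print(b+.03*u,b-.03*u)
to(*(b+.03*u),.011,106.1)
E
```

```text
[ 0.61822337 -0.23338056] [ 0.56057663 -0.25001944]
turn rad -0.949  then dx -455.0 dy 77.4 dz 99.5 | from [0.4177 0.1823 0.1105] yaw 51.7
```

>>> arm_command(series="0 0 0 -0.08 255;0 0 0 -0.115 255;0 0 0 -0.12 255;0 0 0 -0.12 255;0 0 0 -0.12 255;0 0 0 -0.12 255;0 0 0 -0.12 255;0 0 0 -0.1 255;0 0 0 -0.054 255;0 0 0 0 255;-12 2 0 0 255;-22 4 0 0 255;-29 5 0 0 255;-32 5.4 0 0 255;-32 5.4 0 0 255;-32 5.4 0 0 255;-32 5.4 0 0 255;-32 5.4 0 0 255;-32 5.4 0 0 255;-32 5.4 0 0 255")

```text
time_s: 18.8
tool_pos: [0.5448, -0.0807, 0.1105]
tool_rot: [-179.9, -0.0, 106.0]
force: [-0.2, 0.5, -0.4]
grip_width: 0.0094
grasp_force: 30.0
```

>>> arm_command(series="-32 5.4 0 0 255;-32 5.4 0 0 255;-32 5.4 0 0 255;-27 5 0 0 255;-20 5 0 0 255;-15 4 0 0 255;-7 2 0 0 255;-3 1 0 0 255;0 0 0 0 255;0 0 0 0 255;0 0 0 0 255")

```text
time_s: 19.72
tool_pos: [0.6236, -0.23, 0.1115]
tool_rot: [-180.0, -0.1, 106.2]
force: [-0.0, -0.1, -1.0]
grip_width: 0.0097
grasp_force: 30.0
```

```bash
python3 - <<'E'
from h import *
o=telemetry.get_obs(); to(.6182,-.2334,.011,106.1); im=cams.read_camera("wrist")
a=np.radians(16.1);Rm=np.array([[np.cos(a),-np.sin(a)],[np.sin(a),np.cos(a)]])
L=np.array([[.058,.07],[.058,-.07],[-.058,-.07],[-.058,.07]])@Rm.T+[.5894,-.2417]
p=proj("wrist",np.c_[L,[.022]*4],o).astype(int); cv2.polylines(im,[p.reshape(-1,1,2)],True,(0,0,255),1); cv2.imwrite("pics/w3.png",im)
E
```

```text
turn rad 0.001  then dx -1.8 dy -6.1 dz 100.5 | from [ 0.6236 -0.23    0.1115] yaw 106.2
```

View pics/w3.png

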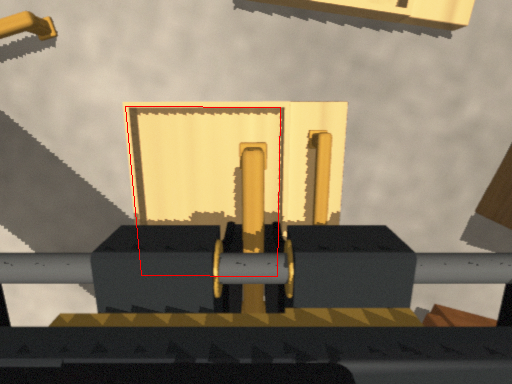

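>>> arm_command(series="-4.7 -10.3 15 0 255;0 0 25 0 255;0 0 25 0 255;0 0 18 0 255;0 0 9 0 255;0 0 4 0 255;0 0 2 0 255;0 0 0 0 255;0 0 0 0 255;0 0 0 0 255")

```text
time_s: 20.6
tool_pos: [0.616, -0.2393, 0.0151]
tool_rot: [179.9, 0.1, 106.1]
force: [-0.6, 0.4, -0.4]
grip_width: 0.0097
grasp_force: 30.0
```

```bash
python3 -c "
from h import *
to(.615,-.2374,.0107,106.1)"
```

```text
turn rad 0.000  then dx 2.1 dy -0.4 dz 4.4 | from [ 0.616  -0.2393  0.0151] yaw 106.1
```

>>> arm_command(series="0 0 3 0 255;0 0 1.2 0 255;0 0 0 0 255;0 0 0 0 255;0 0 0 0 176;0 0 0 0 176;0 0 0 0 176;0 0 0 0 176;0 0 0 0 176;0 0 -8 0 176;0 0 -20 0 176;0 0 -30 0 176;0 0 -30 0 0;0 0 -20 0 0;0 0 0 0.1 0;0 0 0 0.12 0;0 0 0 0.12 0;0 0 0 0.12 0;0 0 0 0.12 0;0 0 0 0.12 0")

```text
time_s: 22.27
tool_pos: [0.6152, -0.2389, 0.1182]
tool_rot: [180.0, -0.0, 65.7]
force: [0.7, 1.0, 0.0]
grip_width: 0.0724
grasp_force: 0.0
```

>>> arm_command(series="0 0 0 0.12 0;0 0 0 0.12 0;0 0 0 0.12 0;0 0 0 0.12 0;0 0 0 0.12 0;0 0 0 0 0;0 0 0 0 0")

```text
time_s: 22.85
tool_pos: [0.6152, -0.2389, 0.1178]
tool_rot: [180.0, 0.0, 31.8]
force: [0.5, 0.3, 0.1]
grip_width: 0.0872
grasp_force: 0.0
```

```bash
python3 -c "
from h import *
to(.3968,-.1769,.12,31.4)"
```

```text
turn rad 0.007  then dx -154.1 dy -166.7 dz -2.2 | from [ 0.6152 -0.2389  0.1178] yaw 31.8
```

>>> arm_command(series="-12 -13 0 0.007 0;-22 -24 -2 0 0;-25 -27 0 0 0;-25 -27 0 0 0;-25 -27 0 0 0;-22 -24 0 0 0;-14 -15 0 0 0;-6 -7 0 0 0;-3 -2.7 0 0 0;0 0 0 0 0;0 0 0 0 0;0 0 0 0 0")

```text
time_s: 23.85
tool_pos: [0.4067, -0.1798, 0.1212]
tool_rot: [180.0, 0.1, 31.1]
force: [-0.8, -0.0, -1.0]
grip_width: 0.0872
grasp_force: 0.0
```

```bash
python3 - <<'E'
from h import *
o=wblob(near=(.3968,-.1769),z=.030); to(.3968,-.1769,.0067,31.4)
E
```

```text
expected px [243. 204.] blob [244. 171.] [ 237  133   17   82 1068] mean [ 0.4202 -0.1641] mid [ 0.4184 -0.1649] ext [0.0123 0.0654] ang -149.2
turn rad -0.006  then dx -6.8 dy -7.6 dz 114.4 | from [ 0.4065 -0.1799  0.1211] yaw 31.1
```

>>> arm_command(series="-5 -7 20 0.003 0;0 0 20 0 0;0 0 0 0 0;0 0 0 0 0;0 0 0 0 0")

```text
time_s: 24.32
tool_pos: [0.3987, -0.1764, 0.0817]
tool_rot: [179.9, 0.1, 30.9]
force: [0.1, -0.8, -0.1]
grip_width: 0.0871
grasp_force: 0.0
```

```bash
python3 - <<'E'
from h import *
o=wblob(near=(.3968,-.1769),z=.030); to(.3988,-.1757,.0067,31.)
E
```

```text
expected px [252. 214.] blob [253. 170.] [ 244  130   19   85 1343] mean [ 0.4234 -0.1619] mid [ 0.422  -0.1625] ext [0.0117 0.0571] ang -148.9
turn rad -0.001  then dx 0.1 dy -0.6 dz 75.2 | from [ 0.3991 -0.1763  0.0819] yaw 30.9
```

>>> arm_command(series="0 0 20 0 0;0 0 26 0 0;0 0 19 0 0;0 0 10 0 120;0 0 0 0 120;0 0 0 0 255;0 0 0 0 255;0 0 0 0 255;0 0 0 0 255;0 0 0 0 255;0 0 0 0 255;0 0 0 0 255;0 0 0 0 255;0 0 0 0 255;0 0 0 0 255;0 0 0 0 255;0 0 0 0 255;0 0 0 0 255;0 0 0 0 255;0 0 0 0 255")

```text
time_s: 26.03
tool_pos: [0.3979, -0.1756, 0.0059]
tool_rot: [-180.0, 0.1, 30.9]
force: [-0.2, 0.1, -0.7]
grip_width: 0.0093
grasp_force: 29.7
```

>>> arm_command(series="0 0 0 0 255;0 0 -10 0 255;0 0 -25 0 255;0 0 -30 0 255;0 0 -30 0 255;0 0 -10 0 255;0 0 0 0 255;0 0 0 0 255;0 0 0 0 255")

```text
time_s: 26.78
tool_pos: [0.397, -0.1753, 0.1097]
tool_rot: [-179.9, 0.2, 30.9]
force: [-0.1, -0.5, -2.4]
grip_width: 0.0097
grasp_force: 29.7
```

```bash
python3 -c "
from h import *
to(.569,-.2507,.011,106.1)"
```

```text
turn rad -1.312  then dx -120.2 dy 144.4 dz 98.7 | from [ 0.397  -0.1753  0.1097] yaw 30.9
```

>>> arm_command(series="0 0 0 -0.08 255;0 0 0 -0.115 255;0 0 0 -0.12 255;0 0 0 -0.12 255;0 0 0 -0.12 255;0 0 0 -0.12 255;0 0 0 -0.12 255;0 0 0 -0.12 255;0 0 0 -0.12 255;0 0 0 -0.12 255;0 0 0 -0.1 255;0 0 0 -0.057 255;-10 12 0 0 255;-20 24 0 0 255;-24 29 0 0 255;-24 29 0 0 255;-20 24 0 0 255;-13 15 0 0 255;-6 7.4 0 0 255;-3.2 4 0 0 255")

```text
time_s: 28.45
tool_pos: [0.5447, -0.2417, 0.1109]
tool_rot: [-179.4, -0.2, 105.8]
force: [-1.0, -0.6, -1.3]
grip_width: 0.0097
grasp_force: 29.7
```

>>> arm_command(series="0 0 0 0 255;0 0 0 0 255;0 0 0 0 255")

```text
time_s: 28.7
tool_pos: [0.5442, -0.24, 0.1133]
tool_rot: [-179.7, -0.3, 105.9]
force: [-0.7, 0.0, -1.2]
grip_width: 0.0096
grasp_force: 29.7
```

```bash
python3 -c "
from h import *
cv2.imwrite('pics/w4.png',cams.read_camera('wrist'))
to(.569,-.2507,.010,106.1)"
```

```text
turn rad -0.004  then dx -17.2 dy 20.5 dz 103.5 | from [ 0.5445 -0.2399  0.1135] yaw 105.9
```

View pics/w4.png

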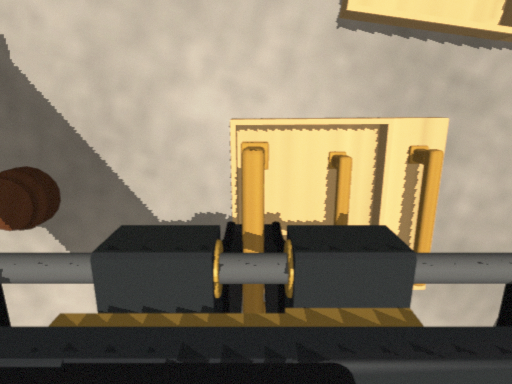

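The first pull stands in its tray at column ~342, parallel to the walls. The second is held at column ~254, still about 20 mm short of its place.

>>> arm_command(series="-6 7 0 0 255;-7 8 0 0 255;-4 5.5 0 0 255;0 0 0 0 255;0 0 15 0 255;0 0 25 0 255;0 0 25 0 255;0 0 18 0 255;0 0 9 0 255;0 0 4 0 255;0 0 2 0 255;0 0 0 0 255;0 0 0 0 255;0 0 0 0 255")

```text
time_s: 29.92
tool_pos: [0.5699, -0.2515, 0.0163]
tool_rot: [-179.8, -0.2, 105.9]
force: [0.5, -0.6, -0.7]
grip_width: 0.0098
grasp_force: 29.7
```

```bash
python3 -c "
from h import *
to(.569,-.2507,.010,106.1)"
```

```text
turn rad -0.004  then dx 1.0 dy -0.7 dz 6.3 | from [ 0.5699 -0.2515  0.0163] yaw 105.9
```

>>> arm_command(series="0 0 4 0 255;0 0 2 0 255;0 0 0 0 255;0 0 0 0 255;0 0 0 0 176;0 0 0 0 176;0 0 0 0 176;0 0 0 0 176;0 0 0 0 176;0 0 -8 0 176;0 0 -20 0 176;0 0 -30 0 176;0 0 -30 0 0;0 0 -20 0.05 0;0 0 0 0.1 0;0 0 0 0 0;0 0 0 0 0")

```text
time_s: 31.33
tool_pos: [0.5697, -0.2512, 0.1173]
tool_rot: [-179.7, -0.2, 97.4]
force: [-0.5, -0.0, 0.1]
grip_width: 0.0522
grasp_force: 0.0
```

```bash
python3 -c "
from h import *
to(.364,-.292,.12,97)"
```

```text
turn rad 0.008  then dx -15.5 dy -209.1 dz -2.7 | from [ 0.5697 -0.2512  0.1173] yaw 97.4
```

>>> arm_command(series="-1 -12 0 0 0;-1.5 -20 -2 0 0;-2 -25 0 0 0;-2 -25 0 0 0;-2 -25 0 0 0;-2 -25 0 0 0;-2 -25 0 0 0;-1.5 -22 0 0 0;-1 -15 0 0 0;-0.5 -10 0 0 0;0 -5 0 0 0;0 0 0 0 0;0 0 0 0 0;0 0 0 0 0;0 0 0 0 0")

```text
time_s: 32.58
tool_pos: [0.365, -0.2932, 0.1203]
tool_rot: [-179.6, -0.1, 97.4]
force: [0.7, 0.5, -0.3]
grip_width: 0.0872
grasp_force: 0.0
```

```bash
python3 - <<'E'
from h import *
o=wblob((0,40,10),(15,255,110),z=.028,near=(.364,-.292),save="pics/w5.png"); to(.364,-.292,.005,97)
E
```

```text
expected px [251. 193.] blob [253. 191.] [ 223  163   60   52 2581] mean [ 0.365 -0.29 ] mid [ 0.3654 -0.2894] ext [0.0435 0.0482] ang -169.4
turn rad 0.006  then dx 1.3 dy -0.8 dz 115.3 | from [ 0.3649 -0.2932  0.1203] yaw 97.4
```

View pics/w5.png

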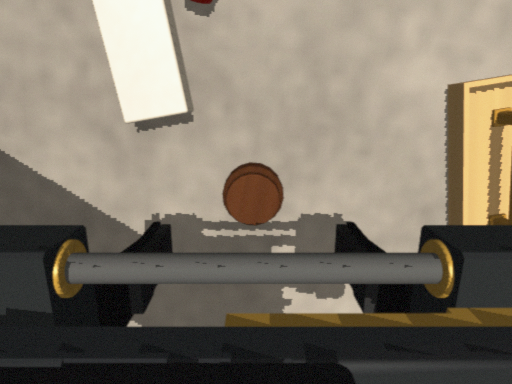

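The foot shows at (253,193), centred between the fingers and clear of the white box.

>>> arm_command(series="1.3 0 26 0 0;0 0 30 0 0;0 0 30 0 0;0 0 20 0 0;0 0 9 0 0;0 0 0 0 0;0 0 0 0 0;0 0 0 0 255;0 0 0 0 255;0 0 0 0 255;0 0 0 0 255;0 0 0 0 255;0 0 0 0 255;0 0 0 0 255;0 0 0 0 255;0 0 0 0 255;0 0 0 0 255")

```text
time_s: 34.05
tool_pos: [0.3638, -0.2916, 0.0055]
tool_rot: [-179.7, -0.2, 97.3]
force: [-0.8, 1.4, 3.4]
grip_width: 0.0488
grasp_force: 30.0
```

>>> arm_command(series="0 0 -10 0 255;0 0 -25 0 255;0 0 -30 0 255;0 0 -35 0 255;0 0 -15 0 255;0 0 0 0 255;0 0 0 0 255;0 0 0 0 255")

```text
time_s: 34.72
tool_pos: [0.3637, -0.2912, 0.1193]
tool_rot: [-179.6, -0.2, 97.3]
force: [0.0, -0.0, -0.3]
grip_width: 0.0486
grasp_force: 30.0
```

```bash
python3 -c "
from h import *
to(.618,-.0130,.009,97.4)"
```

```text
turn rad -0.002  then dx 243.2 dy 288.1 dz 110.3 | from [ 0.3637 -0.2912  0.1193] yaw 97.3
```

>>> arm_command(series="8 9 0 0 255;15 18 0 0 255;20 24 0 0 255;20 24 0 0 255;20 24 0 0 255;20 24 0 0 255;20 24 0 0 255;20 24 0 0 255;20 24 0 0 255;20 24 0 0 255;20 24 0 0 255;18 21 0 0 255;12 14 0 0 255;7 7 0 0 255;3 3 0 0 255;0 0 0 0 255;0 0 0 0 255;0 0 0 0 255")

```text
time_s: 36.22
tool_pos: [0.6182, -0.0162, 0.1192]
tool_rot: [-179.6, -0.2, 97.1]
force: [0.2, -0.2, -0.9]
grip_width: 0.0486
grasp_force: 30.0
```

```bash
python3 -c "
from h import *
to(.618,-.0130,.0095,97.4)"
```

```text
turn rad -0.005  then dx 3.2 dy 0.2 dz 109.7 | from [ 0.6182 -0.0162  0.1192] yaw 97.1
```

>>> arm_command(series="3 0 20 0 255;0 0 28 0 255;0 0 28 0 255;0 0 18 0 255;0 0 8 0 255;0 0 3 0 255;0 0 0 0 255;0 0 0 0 255;0 0 0 0 255")

```text
time_s: 36.97
tool_pos: [0.6193, -0.0114, 0.016]
tool_rot: [-179.8, -0.2, 97.3]
force: [0.5, -0.2, -1.3]
grip_width: 0.0491
grasp_force: 30.0
```

>>> arm_command(series="0 0 4 0 255;0 0 2.2 0 255;0 0 0 0 255;0 0 0 0 255;0 0 0 0 62;0 0 0 0 62;0 0 0 0 62;0 0 0 0 62;0 0 0 0 62;0 0 -10 0 62;0 0 -30 0 62;0 0 -35 0 62;0 0 -35 0 62;0 0 -20 0 62;0 -20 0 0 62;-30 -30 0 0 62;-40 -30 0 0 62;-40 -30 0 0 62;-40 -30 0 0 62;-40 -30 0 0 62")

```text
time_s: 38.63
tool_pos: [0.4901, -0.1934, 0.1393]
tool_rot: [-179.7, -0.2, 97.3]
force: [0.5, -0.5, -0.3]
grip_width: 0.0659
grasp_force: 0.0
```

>>> arm_command(series="-35 -12 0 0 62;-40 0 0 0 62;-40 0 0 0 62;-40 0 0 0 62;-40 0 0 0 62;-40 0 0 0 62;-40 0 0 0 62;-20 0 0 0 62;0 0 0 0 62;0 0 0 0 62;0 0 0 0 62")

```text
time_s: 39.55
tool_pos: [0.517, -0.4851, 0.1379]
tool_rot: [-179.7, -0.2, 97.3]
force: [0.4, 0.5, 1.2]
grip_width: 0.0658
grasp_force: 0.0
```

```bash
python3 - <<'E'
from h import *
for n in("top","side"): cv2.imwrite(f"pics/{n}1.png",cv2.resize(cams.read_camera(n),(800,600),interpolation=cv2.INTER_CUBIC))
print(telemetry.get_obs()['tool_pos'],telemetry.get_obs()['joint_velocities'].max())
E
```

```text
[ 0.51777717 -0.48417939  0.13806081] 0.12673632072925206
```

View pics/top1.png

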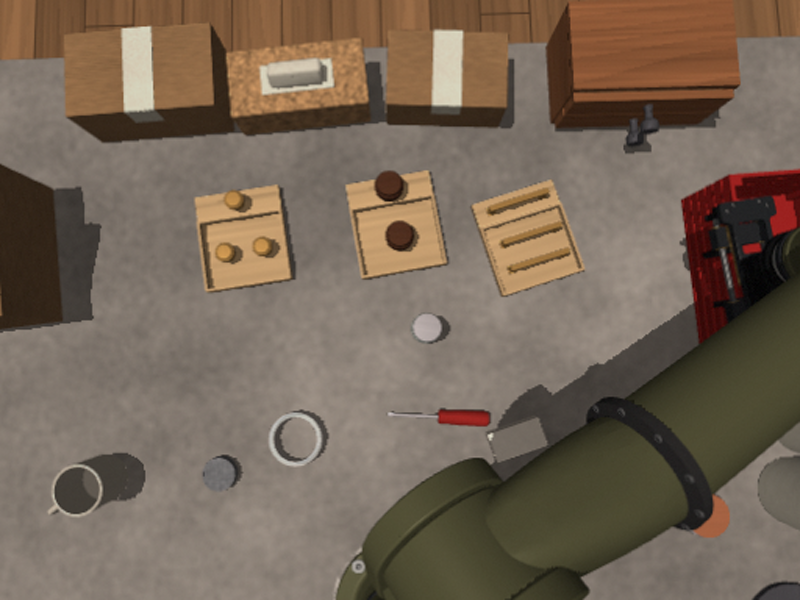

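View pics/side1.png

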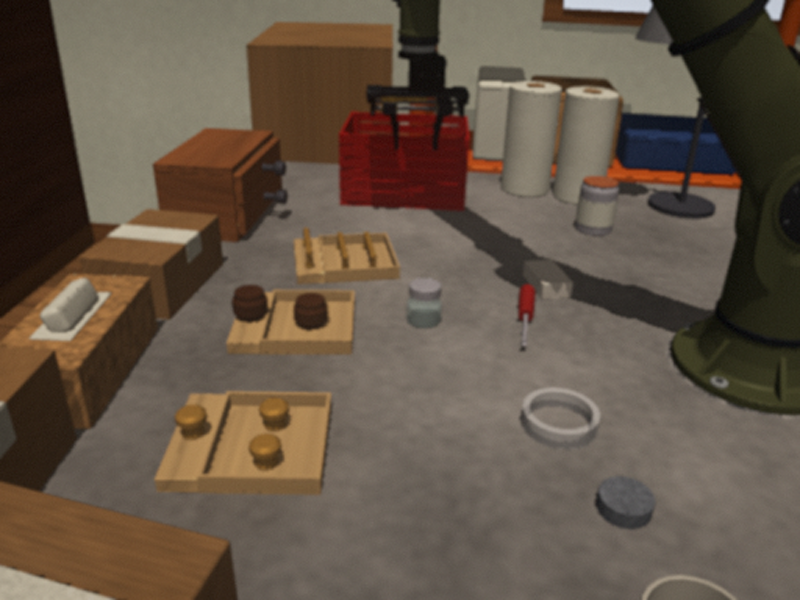

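All five pieces are upright in their trays: knobs at (226,252) and (263,246), foot at (400,235), pulls at (532,235) and (539,261) parallel to the tray. The jar is still at (428,328). I raise the gripper clear of the crate, then hand in.

>>> arm_command(series="0 0 -20 0 62;0 0 -30 0 62;15 0 -30 0 62;20 0 -10 0 62;20 0 0 0 62;10 0 0 0 62;0 0 0 0 62;0 0 0 0 62;0 0 0 0 62;0 0 0 0 62;0 0 0 0 62;0 0 0 0 62")

```text
time_s: 40.65
tool_pos: [0.5087, -0.4225, 0.2277]
tool_rot: [-179.6, -0.2, 97.2]
force: [-0.1, -0.5, -0.3]
grip_width: 0.0661
grasp_force: 0.0
```

```bash
python3 -c "
from cell import env
print(env.sign_off())"
```

```text
the job is handed in; nothing more can be done
None
```

I handed the job in at about 41 s: the final pictures show all five pieces upright in their own trays, the pulls side by side and the jar not visibly moved, but the hand-in returned no verdict.

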